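# Hold two trellis twigs on their seats with sprung tweezers

### The arm

A 6-joint arm with a two-finger parallel gripper is mounted at the origin on the work surface. World frame = base frame: x ahead of the robot, y to its left, z up, the work surface at z = 0. Lengths are in m, angles in rad, forces in N, time in s.
With the tool pointing down it reaches from about 0.375 to 0.9 m from the base axis. Payload 3.1 kg.
Tool frame: the origin (TCP) lies on the centre line of the jaws, within the pads' length; the fingertips stand robot.finger_overhang ahead of it and the grasp point (between the pads) lies 2 mm behind it (robot.finger_overhang is the distance from the TCP to the fingertips, in m); z points along the fingers, y is the direction in which the jaws open and shut (so a half turn about z gives the same grasp; the last joint's range is limited). The gripper opens to 87 mm and grips with 3 to 60 N. Pads are 19 mm wide; open, the fingers measure 117 mm over their backs; the gripper's body (75 mm by 190 mm) begins 51 mm behind the grasp point.
Start: joints at [0.989, 0.527, 1.433, -0, 1.181, -0.178], TCP at [0.246, 0.575, 0.24] pointing down, gripper open.
Joint ranges: [-3.08, 3.08], [-0.75, 2.2], [0.22, 2.44], [-1.43, 4.57], [0, 2.65], [-2.85, 2.85]. Speed limits (rad/s): [2.79, 2.79, 3.14, 3.14, 3.14, 3.14].

### API

Orientations are given as a unit quaternion [x, y, z, w].
In Python, from rig import robot gives the robot as it stands. The module is installed in compiled form; this text tells all that it offers.
- The arm moves only by the tool step_arm, never from a script. Its arguments are lists of equal length, an entry for each row: "slide": the shift along the tool's x, y, z in mm, a list of three; "twist": the turn about the tool's z in degrees. A call has 1 to 20 rows; each row shifts and turns the commanded pose from where the row before left it, along the tool's axes as they then stand; what a row does not reach is not made up. A row lasts 1/12 s, in which the tool goes at most 41.7 mm and 7.16 degrees, less where a joint would pass 70% of its speed; a pose out of reach is approached as far as the arm can. A call is refused whole if a number of a shift passes 41.7 or a number of a turn 7.16, either way. A call with a gripper value outside its range is refused whole. "jaw" is the finger opening in mm, from 0 to 87, set as the call begins (left out, the last holds). The fingers move at their own pace and stop on an object; "force" is the grip in N (left out, the last holds). Time passes only in rows, so rows that do not move let the fingers close. It gives the time, the measured TCP pose, the force and the opening at its end, in the units of the state.
- robot.get_obs(): the state, without advancing time (a new reading comes with each control period).
- robot.camera(name): name is "side" or "top"; returns a dict with "color" (480x640x3 uint8, blue, green, red), "depth" (480x640 float32, m along the optical axis (not along the pixel's ray), 0 where there is no reading), "camera_matrix" (3x3 intrinsics, pixels), "origin" and "orientation" of the camera in the world. Camera axes: x right, y down, z forward; pixel columns grow to the right and rows downward; lengths in m; the calibration is good to about 2 mm. A picture is of the moment at which its call begins.
- robot.hand_in(): hands the job in, once; it reports no verdict.
The state is a dict: "time": time; "q": joint angles; "joint_velocities": joint speeds; "joint_torque": joint torques, N m; "position": TCP position; "tool_rot": TCP orientation; "ft_force": force on the tool from outside, world axes, zero at the start; "moment": the same for the moment, N m; "grip_width": finger opening in m.
Only numpy, scipy, OpenCV 4.12 (cv2) and the standard library are available. Lean on these libraries where they do the work, as an engineer would, in place of code of your own. Each camera call takes 0.05 s, during which the arm holds its last target.

### The job

Pick up the long steel tweezers and, from the robot's side, reach them level around the two thin springy twigs in the middle of the little twig trellis, one tip outside each twig, just above the upper crossbar. Squeeze until both twigs come in upright onto the two pale seats shaved in that crossbar, which brings the tips to 23 mm apart, without bending the twigs farther outwards or well past their seats, and touching the trellis with nothing but the tweezers. Finish like that: the program ends while the robot is still holding the tweezers clear of the table and steady at that gap, ready for the twine to be tied, with everything else on the table left where it was.

Things in the scene. Friction and masses are not known exactly. Their poses are not given: they have to be found in the camera images.
- tweezers: Loose sprung steel tweezers, 240 mm long, about 65 g, lying flat: two strip blades on edge, 16 mm high, 2.5 mm thick, joined only at the tail. Origin: underside, midway between the blades at the dark grip lines (the place to grip; the centre of mass is 6 mm ahead). x along to the tips (130 mm ahead; tail 110 mm behind), y to the left blade, z up. At rest 45 mm wide over the outsides at the origin.
- tweezers_blade (a joint): Angle the tweezers are squeezed, rad: 0 at rest (tips 60 mm apart inside, each blade leaning 0.077 outwards), 0.154 at tips 23 mm apart: blades then parallel, 28 mm over the outsides at the grip; 0.215 at most. Tip gap = 60 mm - 240 mm x angle; 1 mm at the grip closes the tips by 2.2 mm. Spring at the grip: about 0.6 N per mm of closing, 10 N at 28 mm. tweezers is fixed to the left blade.
- tip_l (a point): Inner face of the left blade at the very tip, mid-height of the blade (8 mm above the underside of the tweezers; the tips are 7 mm high to look at, 9 mm to touch). The tip gap is the distance from tip_l to tip_r.
- tip_r (a point): The same point on the right blade.
- trellis: Twig trellis fixed to the table: log slice 140 mm across, 25 mm high; stiff 11 mm posts at y = +50 and -50 mm, 172 mm high; two crossbars 9 mm thick along y, behind the posts at x = +9 mm, heights 46 and 90 mm; two thin springy twigs between the posts at x = 0. Origin: centre of the underside; x away from the robot's side, y left, z up. Between the posts above the upper crossbar it is open.
- twig_l (a joint): Left springy twig: 7 mm thick, rooted at trellis y = +8 mm, 25 mm up, its top 163 mm up. Value: angle bent inwards, rad. 0 at rest: it leans 0.098 outwards, so its axis is 6.3 mm outside its seat at the crossbar and 8 mm outside it at 107 mm height. 0.098: upright on its seat; about 1 N at 107 mm height brings it there.
- twig_r (a joint): Right springy twig, the mirror image, rooted at trellis y = -8 mm; 0 at rest leaning outwards, 0.098 upright on its seat.
- twig_l_mid (a point): Point on the axis of the left springy twig 65 mm up from its root, at the height of the upper crossbar.
- twig_r_mid (a point): The same point on the right springy twig.
- seat_l (a point): Where twig_l_mid belongs: in front of the left pale seat (8 mm long, bark shaved off) of the upper crossbar; trellis x = 0, y = +8, z = 90 mm. Top of the crossbar: 95 mm.
- seat_r (a point): Where twig_r_mid belongs: in front of the right pale seat, trellis x = 0, y = -8, z = 90 mm.
- secateurs: Black-handled secateurs, 195 mm long, 60 mm wide, 22 mm high, lying on the table; leave alone. Origin under their middle.
- twine_ball: Ball of twine, 80 mm across, 74 mm high; leave alone. Origin under its centre.
- raft: Raft of eight short cuttings side by side, 66 by 96 mm, 13 mm high, between the robot and the trellis; leave alone. Origin under its centre.
- glue_bottle: White glue bottle, 50 mm across, 128 mm high; leave alone. Origin under its centre.
- twig_bundle: Tied bundle of thin twigs, 220 mm long, 30 mm wide, 17 mm high, lying beyond the trellis; leave alone. Origin under its middle.
- log_slice: Small log slice, 72 mm across, 14 mm high; leave alone. Origin under its centre.
There are look-alikes about, which are no part of the job. There is more than one size of the trellis; the one meant has the size given above.

How it is judged:
By the outcome, as a careful person would: the job done as asked, in the order asked, and still so for the second after the job is handed in, while the arm keeps its last pose, push and grip.
It also fails if it takes over 48 s, if anything falls off the work surface, if the arm or the gripper's body presses on something with over 40 N, if the wrist force passes 120 N, or if a joint passes its speed limit or range.

## Working session

There is one attempt and no reset: what is moved stays moved. The work goes in short steps, Python scripts to look and compute and a tool call to move; the robot and the scene stay as the last step left them, time stands still between calls to the robot, and variables do not carry over. Pictures are saved under pics/ and viewed, and the job is handed in when it is done.

Besides the shell and the picture viewer there is one more tool, called by a JSON object that holds its "op" and its "data", one argument or row to a line. step_arm: Moves the arm, as the interface text tells. Its arguments: {"type":"object","properties":{"slide":{"type":"array","items":{"type":"array","items":{"type":"number"}}},"twist":{"type":"array","items":{"type":"number"}},"jaw":{"type":"number"},"force":{"type":"number"}},"required":["slide","twist"]}

```bash
mkdir -p pics; ls; cat > h.py <<'E'
import numpy as np,cv2,pickle
from scipy.spatial.transform import Rotation as R
def snap(robot,n,tag):
    c=robot.camera(n); cv2.imwrite(f'pics/{tag}.png',c['color']); pickle.dump(c,open(f'pics/{tag}.pkl','wb')); return c
def load(tag): return pickle.load(open(f'pics/{tag}.pkl','rb'))
def rot(c):
    o=np.array(c['orientation']); return o if o.shape==(3,3) else R.from_quat(o).as_matrix()
def ray(c,u,v):
    K=c['camera_matrix']; return rot(c)@np.array([(u-K[0,2])/K[0,0],(v-K[1,2])/K[1,1],1.])
def plane(c,u,v,z):
    d=ray(c,u,v); o=np.array(c['origin']); return o+d*(z-o[2])/d[2]
def dep(c,u,v):
    return np.array(c['origin'])+ray(c,u,v)*c['depth'][int(v),int(u)]
def proj(c,p):
    q=rot(c).T@(np.array(p)-c['origin']); K=c['camera_matrix']; return (K@q)[:2]/q[2]
def tri(c1,p1,c2,p2):
    d1=ray(c1,*p1);d2=ray(c2,*p2);o1=np.array(c1['origin']);o2=np.array(c2['origin'])
    s=np.linalg.lstsq(np.c_[d1,-d2],o2-o1,rcond=None)[0]
    a=o1+d1*s[0];b=o2+d2*s[1]; return (a+b)/2,np.linalg.norm(a-b)
E
python3 - <<'E'
from rig import robot
from h import *
for n in('side','top'):
    c=snap(robot,n,n+'0'); print(n,c['origin'],c['orientation'],c['camera_matrix'])
print(robot.get_obs(),robot.finger_overhang)
E
```

```text
pics
side [ 0.30047442 -0.63268487  0.78405447] [ 0.8974243  -0.1704052   0.07464971 -0.40002389] [[455.97338173   0.         320.56449234]
 [  0.         455.97338173 234.62216233]
 [  0.           0.           1.        ]]
top [0.49127268 0.07251327 1.18885337] [-0.70231413  0.71095489 -0.01737484  0.03156158] [[513.91154506   0.         321.6112242 ]
 [  0.         513.91154506 244.68306843]
 [  0.           0.           1.        ]]
{'time': 0.1, 'q': array([ 9.88498026e-01,  5.28393112e-01,  1.43379051e+00,  2.86596340e-06,
        1.18136551e+00, -1.78521701e-01]), 'joint_velocities': array([ 1.56945587e-03, -7.79301985e-05, -3.20336213e-03, -3.21691027e-04,
        7.50369837e-05, -3.54793270e-04]), 'joint_torque': array([-2.94248457e-04, -4.40986776e+01, -1.77151072e+01,  6.34948723e-02,
        5.34177327e-02, -5.72699469e-05]), 'position': array([0.24519346, 0.57421489, 0.23865201]), 'tool_rot': array([ 2.00520073e-01,  9.79689105e-01, -9.07814441e-04, -3.64451470e-04]), 'ft_force': array([ 0.10067601,  0.05320259, -0.46199393]), 'moment': array([-0.03858043, -0.0512779 ,  0.00931234]), 'grip_width': 0.08690673596493166} 0.017
```

View pics/top0.png

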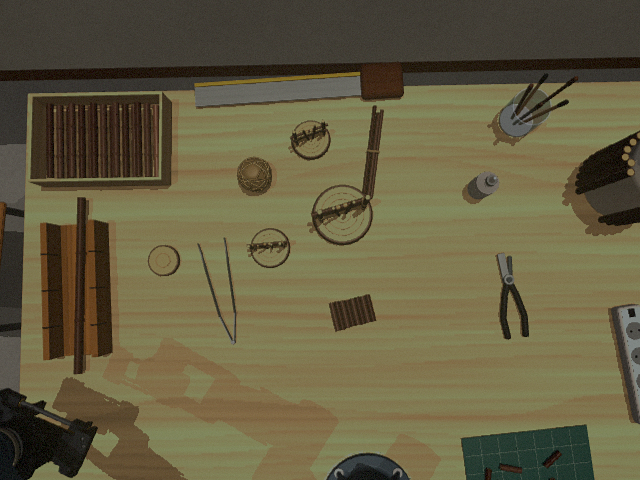

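View pics/side0.png

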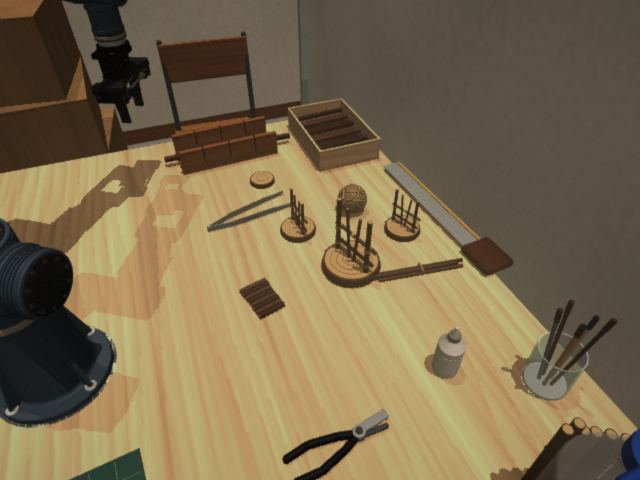

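Trellis candidates in the top view: (342,214), about 62 px or 140 mm across; (270,248), about 40 px; and (310,140), about 40 px. Only (342,214) matches the 140 mm log slice. I'll confirm that in an enlarged crop.

```bash
python3 - <<'E'
from h import *
t=load('top0');s=load('side0')
a=cv2.resize(t['color'][170:260,290:400],None,fx=5,fy=5,interpolation=cv2.INTER_CUBIC)
b=cv2.resize(s['color'][190:300,310:390],None,fx=5,fy=5,interpolation=cv2.INTER_CUBIC)
cv2.imwrite('pics/c1.png',a);cv2.imwrite('pics/c2.png',b)
a=cv2.resize(t['color'][230:350,185:250],None,fx=5,fy=5,interpolation=cv2.INTER_CUBIC)
b=cv2.resize(s['color'][180:240,200:300],None,fx=7,fy=7,interpolation=cv2.INTER_CUBIC)
cv2.imwrite('pics/c3.png',a);cv2.imwrite('pics/c4.png',b)
E
```

```text
(no output)
```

View pics/c1.png

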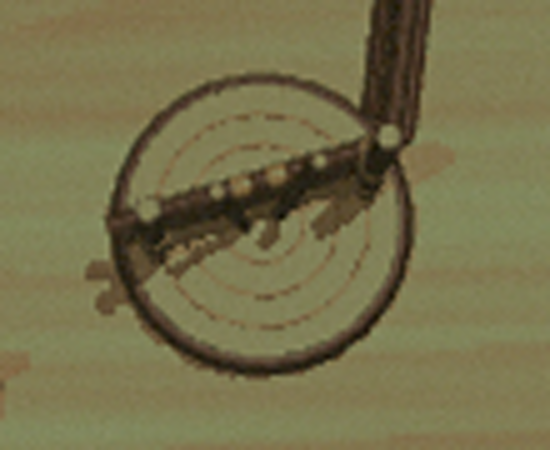

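View pics/c2.png

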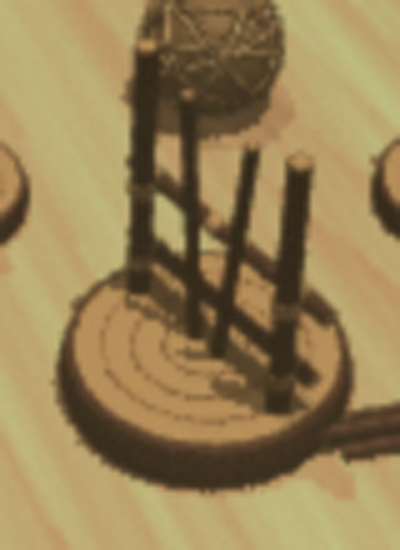

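View pics/c3.png

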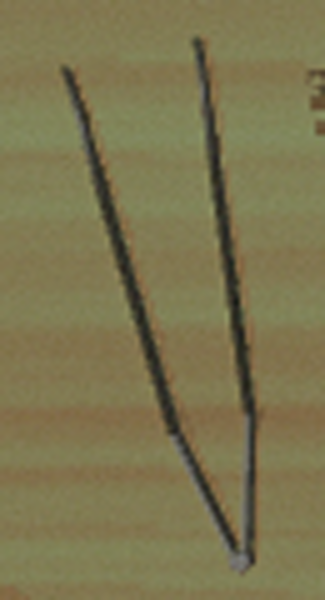

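View pics/c4.png

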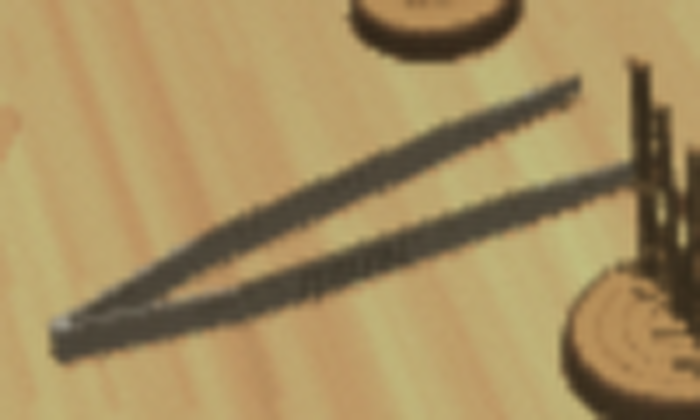

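The crops confirm it. The large trellis has posts at top (320,212) and (368,197), with pale seats near (338,207) and (345,205). The loose tweezers have their tail at (234,342) and tips at (199,244) and (225,238). Next I'll measure both.

```bash
python3 - <<'E'
from h import *
np.set_printoptions(precision=4,suppress=True)
t=load('top0');s=load('side0')
T=lambda x,y:(290+(x-2)/5,170+(y-2)/5); S=lambda x,y:(310+(x-2)/5,190+(y-2)/5)
pl=[('pl',T(150,208),S(147,45),.172),('pr',T(390,135),S(300,160),.172),('tl',T(218,190),S(188,93),.163),('tr',T(320,160),S(251,148),.163),('sl',T(240,185),S(206,222),.09),('sr',T(277,173),S(240,233),.09)]
for n,a,b,z in pl:
    print(n,*tri(t,a,s,b),'plane',plane(t,*a,z)[:2],plane(s,*b,z)[:2])
# log rim circle centre via top
print('rim',plane(t,*T(262,225),.02))
for u,v in [(270,248),(310,140)]: print(plane(t,u,v,.02))
# tweezers
U=lambda x,y:(185+(x-2)/5,230+(y-2)/5); V=lambda x,y:(200+(x-3)/7,180+(y-3)/7)
for n,a,b,z in [('tail',U(243,562),V(62,327),.016),('tipL',U(67,70),V(576,80),.0115),('tipR',U(199,42),None,.0115),('kinkL',U(173,431),V(208,237),.016),('kinkR',U(251,413),V(240,290),.016)]:
    print(n,tri(t,a,s,b) if b else '', plane(t,*a,z), plane(s,*b,z) if b else '')
E
```

```text
pl [0.6287 0.0958 0.1725] 0.00018990621781444453 plane [0.6288 0.0958] [0.6289 0.0964]
pr [ 0.6564 -0.0001  0.1733] 0.0002512428737493476 plane [ 0.6568 -0.0003] [0.6571 0.0012]
tl [0.6367 0.0686 0.1634] 0.00031657531942539004 plane [0.637  0.0685] [0.6368 0.0691]
tr [0.6483 0.0275 0.1608] 0.0011569169689044365 plane [0.6485 0.0274] [0.6465 0.0253]
sl [0.6468 0.0595 0.0926] 0.004552666192443266 plane [0.6494 0.0588] [0.6458 0.0626]
sr [0.6533 0.0429 0.0973] 8.484210835810745e-05 plane [0.6543 0.0428] [0.6571 0.0501]
rim [0.6408 0.0481 0.02  ]
[0.5664 0.2135 0.02  ]
[0.8156 0.1196 0.02  ]
tail (array([0.3543, 0.2985, 0.0161]), np.float64(6.264534018602584e-05)) [0.3543 0.2985 0.016 ] [0.3543 0.2986 0.016 ]
tipL (array([0.5791, 0.3815, 0.0102]), np.float64(0.0006184886293183006)) [0.5793 0.3811 0.0115] [0.5783 0.3798 0.0115]
tipR  [0.5914 0.3199 0.0115] 
kinkL (array([0.4148, 0.3302, 0.0164]), np.float64(0.002560357852457027)) [0.4135 0.3305 0.016 ] [0.4161 0.3303 0.016 ]
kinkR (array([0.4207, 0.2951, 0.016 ]), np.float64(0.0012067389637992383)) [0.4213 0.2949 0.016 ] [0.4201 0.2952 0.016 ]
```

{"op": "step_arm", "data": {
  "slide": [
    [0, 0, 0],
    [0, 0, 0],
    [0, 0, 0],
    [0, 0, 0],
    [0, 0, 0],
    [0, 0, 0]
  ],
  "twist": [-7.1, -7.1, -7.1, -7.1, -7.1, -0.3],
  "jaw": 87,
  "force": 30
}}

```text
time: 0.6
position: [0.2453, 0.5744, 0.239]
tool_rot: [-0.111, 0.994, -0.001, -0.0]
ft_force: [-0.3, 0.0, -0.1]
grip_width: 0.0871
```

```bash
cat >> h.py <<'E'
def where(robot,target=None,yaw=None):
    o=robot.get_obs(); r=R.from_quat(o['tool_rot']).as_matrix(); y=np.degrees(np.arctan2(r[1,0],r[0,0]))%360
    print('t',round(o['time'],2),'pos',o['position'].round(4),'yaw',round(y,2),'zax',r[:,2].round(4),'F',o['ft_force'].round(2),'w',round(o['grip_width']*1e3,2))
    if target is not None: print('slide mm',(r.T@(np.array(target)-o['position'])*1e3).round(1),'twist',None if yaw is None else round(y-yaw,2))
E
python3 - <<'E'
from rig import robot
from h import *
where(robot,[.46,.3223,.06],192.7)
s=load('side0');t=load('top0')
print('gripline',plane(s,249.6,218.1,.008))
u=np.array([.9756,.2196]);n=np.array([-.2196,.9756])
for o in ([.4616,.3227],[.4585,.3220]):
    p=np.r_[np.array(o)-n*.0225,.008]; print(proj(s,p))
E
```

```text
t 0.6 pos [0.2453 0.5744 0.239 ] yaw 192.8 zax [-7.0e-04 -1.1e-03 -1.0e+00] F [-0.31  0.   -0.08] w 87.05
slide mm [-153.7 -293.2  179.1] twist 0.1
gripline [0.46303209 0.30118668 0.008     ]
[250.92850205 217.88599529]
[249.86063675 218.3196119 ]
```

{"op": "step_arm", "data": {
  "slide": [
    [-12.8, -24.4, 11],
    [-12.8, -24.4, 11],
    [-12.8, -24.4, 11],
    [-12.8, -24.4, 11],
    [-12.8, -24.4, 11],
    [-12.8, -24.4, 11],
    [-12.8, -24.4, 11],
    [-12.8, -24.4, 11],
    [-12.8, -24.4, 11],
    [-12.8, -24.4, 11],
    [-12.8, -24.4, 11],
    [-12.8, -24.4, 11],
    [0, 0, 0],
    [0, 0, 0]
  ],
  "twist": [0, 0, 0, 0, 0, 0, 0, 0, 0, 0, 0, 0, 0, 0]
}}

```text
time: 1.77
position: [0.4601, 0.3215, 0.1067]
tool_rot: [-0.108, 0.994, -0.0, -0.001]
ft_force: [-0.1, 0.8, 0.2]
grip_width: 0.087
```

```bash
python3 - <<'E'
from rig import robot
from h import *
where(robot,[.4592,.3222,.02],192.7)
c=snap(robot,'side','side1'); cv2.imwrite('pics/s1.png',cv2.resize(c['color'][80:280,120:360],None,fx=3,fy=3))
c=snap(robot,'top','top1'); cv2.imwrite('pics/t1.png',cv2.resize(c['color'][200:380,120:300],None,fx=3,fy=3))
E
```

```text
t 1.77 pos [0.4601 0.3215 0.1067] yaw 192.34 zax [-1.7e-03 -5.0e-04 -1.0e+00] F [-0.14  0.77  0.23] w 86.97
slide mm [ 0.6  0.9 86.7] twist -0.36
```

View pics/s1.png

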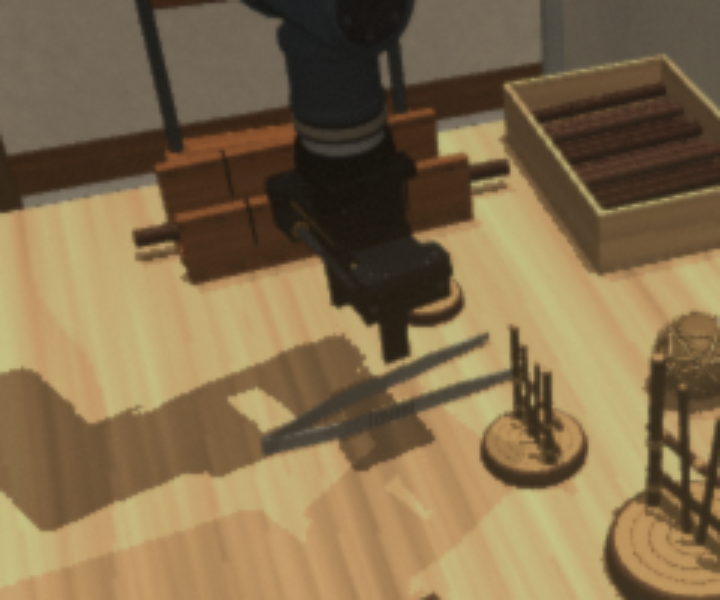

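The side view shows the open jaws straddling the grip lines at crop (395,410). I'll go down slowly.

{"op": "step_arm", "data": {
  "slide": [
    [0.6, 0.9, 12],
    [0, 0, 12],
    [0, 0, 12],
    [0, 0, 12],
    [0, 0, 12],
    [0, 0, 12],
    [0, 0, 9],
    [0, 0, 0],
    [0, 0, 0],
    [0, 0, 0]
  ],
  "twist": [-0.3, 0, 0, 0, 0, 0, 0, 0, 0, 0]
}}

```text
time: 2.7
position: [0.4591, 0.3236, 0.0267]
tool_rot: [-0.113, 0.994, 0.0, 0.0]
ft_force: [0.1, 0.8, 0.5]
grip_width: 0.0868
```

```bash
python3 - <<'E'
from rig import robot
from h import *
where(robot,[.4592,.3222,.02],192.7)
c=snap(robot,'side','side2'); cv2.imwrite('pics/s2.png',cv2.resize(c['color'][130:280,150:350],None,fx=4,fy=4))
E
```

```text
t 2.7 pos [0.4591 0.3236 0.0267] yaw 192.95 zax [ 5.e-04  2.e-04 -1.e+00] F [0.07 0.81 0.54] w 86.83
slide mm [ 0.2 -1.4  6.7] twist 0.25
```

View pics/s2.png

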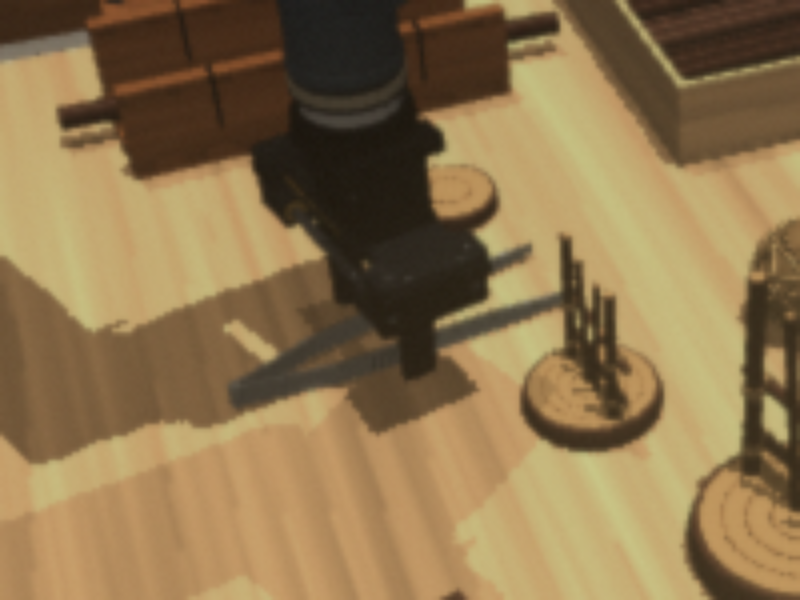

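```bash
python3 - <<'E'
from rig import robot
from h import *
s=load('side2')
o=robot.get_obs()['position']; n=np.array([.2196,-.9756,0])
for d in (.0435,.0585): print((proj(s,o+n*d-[0,0,.017])-[150,130])*4)
print((proj(s,[.4592+.2196*.0225,.3222-.9756*.0225,.008])-[150,130])*4)
where(robot,[.4592,.3222,.02],192.7)
E
```

```text
[414.48191174 366.22338825]
[425.32903557 378.55562766]
[400.39153518 352.84870699]
t 2.75 pos [0.4592 0.3236 0.027 ] yaw 192.96 zax [ 9.e-04  4.e-04 -1.e+00] F [0.12 0.58 0.04] w 86.47
slide mm [ 0.4 -1.4  7. ] twist 0.26
```

{"op": "step_arm", "data": {
  "slide": [
    [0.3, -1.4, 3.5],
    [0, 0, 3.3],
    [0, 0, 0],
    [0, 0, 0],
    [0, 0, 0]
  ],
  "twist": [0.2, 0, 0, 0, 0]
}}

```text
time: 3.17
position: [0.4589, 0.322, 0.0198]
tool_rot: [-0.111, 0.994, 0.0, 0.0]
ft_force: [-0.4, 0.5, 0.5]
grip_width: 0.087
```

{"op": "step_arm", "data": {
  "slide": [
    [0, 0, 0],
    [0, 0, 0],
    [0, 0, 0],
    [0, 0, 0],
    [0, 0, 0],
    [0, 0, 0],
    [0, 0, 0],
    [0, 0, 0],
    [0, 0, 0],
    [0, 0, 0]
  ],
  "twist": [0, 0, 0, 0, 0, 0, 0, 0, 0, 0],
  "jaw": 39,
  "force": 30
}}

```text
time: 4.0
position: [0.4588, 0.322, 0.0198]
tool_rot: [-0.111, 0.994, -0.0, 0.0]
ft_force: [0.5, -0.7, 0.2]
grip_width: 0.0401
```

```bash
python3 - <<'E'
from rig import robot
from h import *
where(robot,[.4592,.3222,.02],192.7)
c=snap(robot,'top','top3'); cv2.imwrite('pics/t3.png',cv2.resize(c['color'][220:370,160:300],None,fx=4,fy=4))
c=snap(robot,'side','side3'); cv2.imwrite('pics/s3.png',cv2.resize(c['color'][130:280,150:350],None,fx=4,fy=4))
E
```

```text
t 4.0 pos [0.4588 0.322  0.0198] yaw 192.76 zax [ 0. -0. -1.] F [ 0.46 -0.67  0.24] w 40.07
slide mm [-0.4  0.1 -0.2] twist 0.06
```

View pics/t3.png

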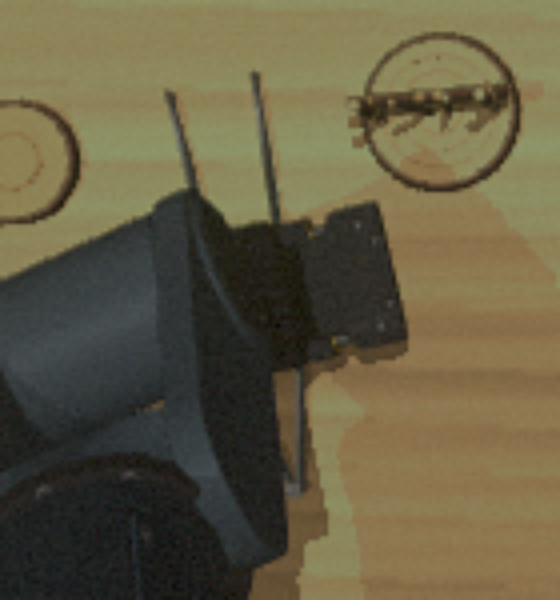

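View pics/s3.png

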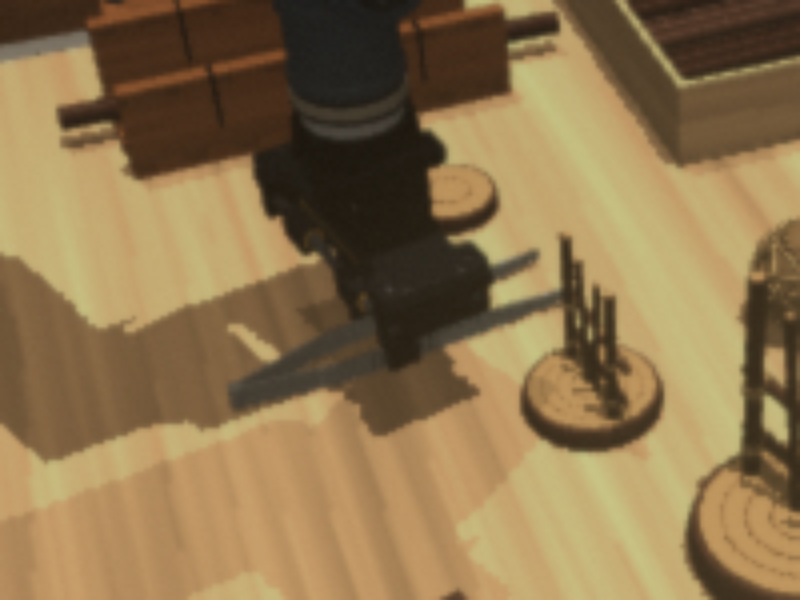

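The jaws are on the blades and the tips have closed to about 50 mm (top crop (172,95) and (256,75)). Lifting gently.

{"op": "step_arm", "data": {
  "slide": [
    [0, 0, -2],
    [0, 0, -4],
    [0, 0, -8],
    [0, 0, -12],
    [0, 0, -14],
    [0, 0, -16],
    [0, 0, -18],
    [0, 0, -18],
    [0, 0, -18],
    [0, 0, -18],
    [0, 0, -16],
    [0, 0, -14],
    [0, 0, -10],
    [0, 0, -6],
    [0, 0, -3],
    [0, 0, 0],
    [0, 0, 0]
  ],
  "twist": [0, 0, 0, 0, 0, 0, 0, 0, 0, 0, 0, 0, 0, 0, 0, 0, 0]
}}

```text
time: 5.52
position: [0.4584, 0.3219, 0.1964]
tool_rot: [-0.111, 0.994, -0.0, -0.0]
ft_force: [-0.5, 0.5, -1.1]
grip_width: 0.0391
```

```bash
python3 - <<'E'
from rig import robot
from h import *
where(robot,[.4603,-.0049,.196],196.2)
c=snap(robot,'top','top4'); cv2.imwrite('pics/t4.png',cv2.resize(c['color'][200:370,140:300],None,fx=3.5,fy=3.5))
c=snap(robot,'side','side4'); cv2.imwrite('pics/s4.png',cv2.resize(c['color'][50:200,150:350],None,fx=4,fy=4))
E
```

```text
t 5.52 pos [0.4584 0.3219 0.1964] yaw 192.76 zax [-9.e-04 -4.e-04 -1.e+00] F [-0.48  0.51 -1.09] w 39.11
slide mm [  70.4 -319.1    0.5] twist -3.44
```

View pics/s4.png

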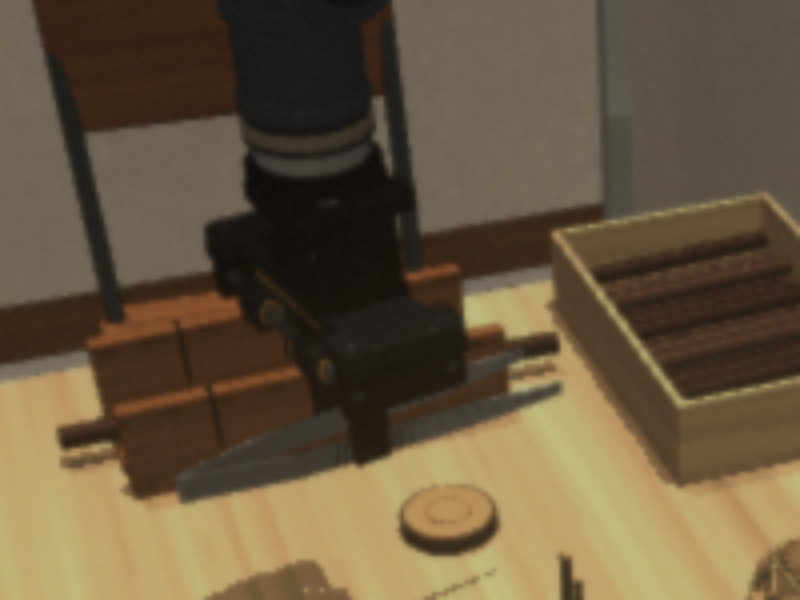

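View pics/t4.png

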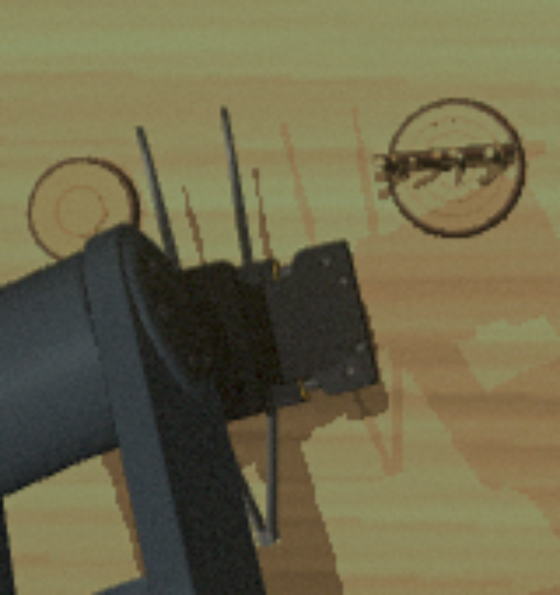

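{"op": "step_arm", "data": {
  "slide": [
    [0, 0, 0],
    [1.3, -4.6, 0],
    [2.6, -9.2, 0],
    [3.9, -13.9, 0],
    [5.3, -18.5, 0],
    [5.3, -18.5, 0],
    [5.3, -18.5, 0],
    [5.3, -18.5, 0],
    [5.3, -18.5, 0],
    [5.3, -18.5, 0],
    [5.3, -18.5, 0],
    [5.3, -18.5, 0],
    [5.3, -18.5, 0],
    [5.3, -18.5, 0],
    [5.3, -18.5, 0],
    [5.3, -18.5, 0],
    [5.3, -18.5, 0],
    [5.3, -18.5, 0]
  ],
  "twist": [-3.4, 0, 0, 0, 0, 0, 0, 0, 0, 0, 0, 0, 0, 0, 0, 0, 0, 0]
}}

```text
time: 7.12
position: [0.4591, 0.0223, 0.1965]
tool_rot: [-0.14, 0.99, 0.0, -0.0]
ft_force: [0.1, 0.1, -0.6]
grip_width: 0.039
```

{"op": "step_arm", "data": {
  "slide": [
    [3.9, -13.9, 0],
    [2.6, -9.2, 0],
    [1.3, -4.6, 0],
    [0, 0, 0],
    [0, 0, 0],
    [0, 0, 0]
  ],
  "twist": [0, 0, 0, 0, 0, 0]
}}

```text
time: 7.62
position: [0.4598, -0.0043, 0.1967]
tool_rot: [-0.141, 0.99, 0.0, -0.0]
ft_force: [-0.4, -0.2, -0.0]
grip_width: 0.039
```

```bash
python3 - <<'E'
from rig import robot
from h import *
where(robot,[.4603,-.0049,.119],196.2)
c=snap(robot,'top','top5'); cv2.imwrite('pics/t5.png',cv2.resize(c['color'][150:390,240:440],None,fx=2.5,fy=2.5))
c=snap(robot,'side','side5'); cv2.imwrite('pics/s5.png',cv2.resize(c['color'][100:320,180:430],None,fx=2.7,fy=2.7))
E
```

```text
t 7.62 pos [ 0.4598 -0.0043  0.1967] yaw 196.19 zax [-4.e-04  4.e-04 -1.e+00] F [-0.4  -0.22 -0.01] w 38.98
slide mm [-0.3 -0.7 77.7] twist -0.01
```

View pics/s5.png

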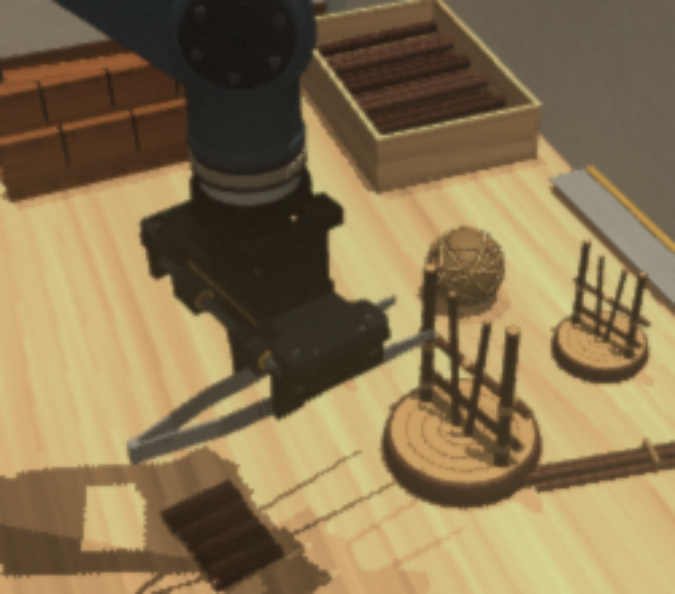

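View pics/t5.png

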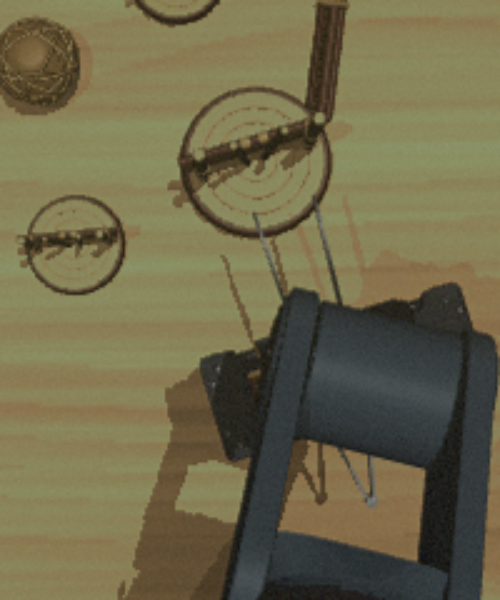

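```bash
python3 - <<'E'
from h import *
t=load('top5');s=load('side5')
cv2.imwrite('pics/t5b.png',cv2.resize(t['color'][190:290,310:400],None,fx=6,fy=6,interpolation=cv2.INTER_CUBIC))
cv2.imwrite('pics/s5b.png',cv2.resize(s['color'][195:275,220:350],None,fx=6,fy=6,interpolation=cv2.INTER_CUBIC))
E
```

```text
(no output)
```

View pics/t5b.png

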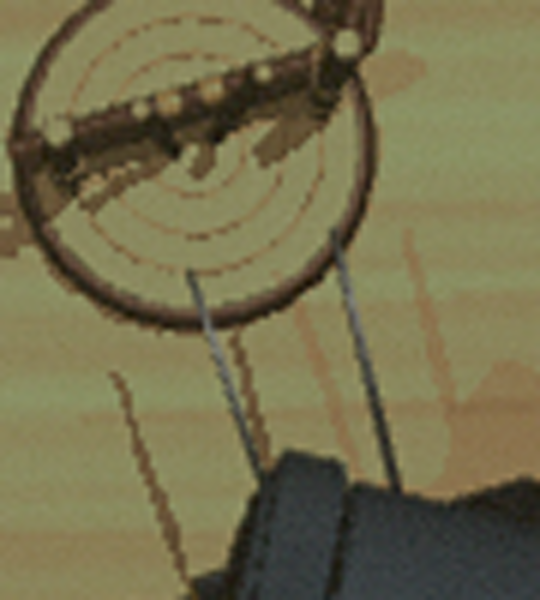

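View pics/s5b.png

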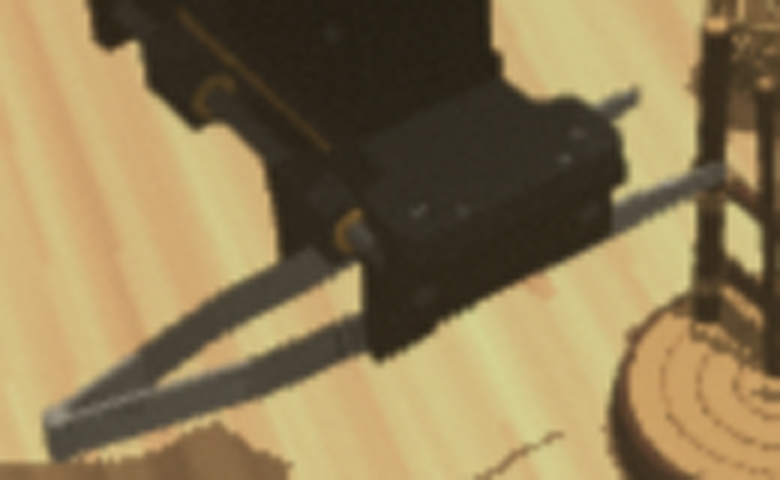

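```bash
python3 - <<'E'
from rig import robot
from h import *
np.set_printoptions(precision=4,suppress=True)
t=load('top5');s=load('side5')
T=lambda x,y:(310+(x-2.5)/6,190+(y-2.5)/6); S=lambda x,y:(220+(x-2.5)/6,195+(y-2.5)/6)
P={}
for n,a,b in [('L',T(191,272),S(635,92)),('R',T(335,232),S(722,165)),('tail',(240+371/2.5-.3,150+500/2.5-.3),S(57,412))]:
    P[n],e=tri(t,a,s,b); print(n,P[n],e)
m=(P['L']+P['R'])/2; d=m-P['tail']; print('mid',m,'len',np.linalg.norm(d),'yaw',np.degrees(np.arctan2(d[1],d[0])),'pitch',np.degrees(np.arctan2(d[2],np.hypot(*d[:2]))),'gap',np.linalg.norm((P['L']-P['R'])[:2]))
where(robot)
p=robot.get_obs()['position']; a=np.radians(16.2); X=np.array([np.cos(a),np.sin(a),0]);Y=np.array([-X[1],X[0],0])
o=np.array([.6427,.0479,0])
for n in P: print(n,'trellis frame',(P[n]-o)@X,(P[n]-o)@Y,P[n][2],' rel TCP',(P[n]-p)@X,(P[n]-p)@Y,P[n][2]-p[2])
print('mid trellis',(m-o)@X,(m-o)@Y,m[2])
E
```

```text
L [0.5794 0.0533 0.1871] 0.00023521807466950377
R [0.5919 0.0062 0.1872] 7.359246304160236e-05
tail [ 0.3572 -0.0325  0.1935] 0.0010210008616711663
mid [0.5856 0.0298 0.1871] len 0.23682817761703354 yaw 15.244037027050814 pitch -1.5299033413455383 gap 0.04873708635552495
t 7.72 pos [ 0.4599 -0.0042  0.1967] yaw 196.22 zax [-0.0003  0.0002 -1.    ] F [-0.62  0.95 -0.76] w 38.95
L trellis frame -0.05929146330593979 0.022859120481123534 0.18710357919463133  rel TCP 0.13076838866160634 0.021918285455106774 -0.009598877305116077
R trellis frame -0.060402025218095956 -0.025865311159124094 0.18717393172802643  rel TCP 0.12965782674945017 -0.026806146185140853 -0.009528524771720975
tail trellis frame -0.2965575474622268 0.0024467202541447134 0.19346175463081178  rel TCP -0.10649769549468063 0.0015058852281279547 -0.0032407018689356304
mid trellis -0.05984674426201782 -0.001503095339000294 0.18713875546132888
```

Tips are level, 49 mm apart, about 1° and 1.5 mm off the trellis axis. I'll correct that while lowering in front of the trellis.

{"op": "step_arm", "data": {
  "slide": [
    [0, -0.8, 4],
    [0, 0, 8],
    [0, 0, 12],
    [0, 0, 14],
    [0, 0, 14],
    [0, 0, 12],
    [0, 0, 8],
    [0, 0, 4.5],
    [0, 0, 0],
    [0, 0, 0],
    [0, 0, 0]
  ],
  "twist": [-0.5, -0.5, 0, 0, 0, 0, 0, 0, 0, 0, 0]
}}

```text
time: 8.63
position: [0.4608, -0.0058, 0.1207]
tool_rot: [-0.149, 0.989, -0.0, 0.001]
ft_force: [0.6, 0.3, -0.3]
grip_width: 0.0393
```

```bash
python3 - <<'E'
from rig import robot
from h import *
where(robot)
t=snap(robot,'top','top6');s=snap(robot,'side','side6')
cv2.imwrite('pics/t6b.png',cv2.resize(t['color'][190:290,310:400],None,fx=6,fy=6,interpolation=cv2.INTER_CUBIC))
cv2.imwrite('pics/s6b.png',cv2.resize(s['color'][195:290,220:390],None,fx=4.7,fy=4.7,interpolation=cv2.INTER_CUBIC))
cv2.imwrite('pics/t6c.png',cv2.resize(t['color'][325:375,365:415],None,fx=8,fy=8,interpolation=cv2.INTER_CUBIC))
E
```

```text
t 8.63 pos [ 0.4608 -0.0058  0.1207] yaw 197.17 zax [ 1.1e-03 -3.0e-04 -1.0e+00] F [ 0.63  0.27 -0.3 ] w 39.26
```

View pics/t6b.png

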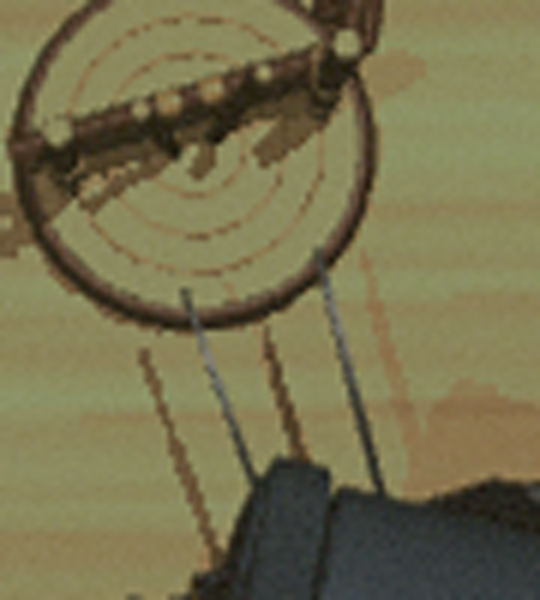

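View pics/s6b.png

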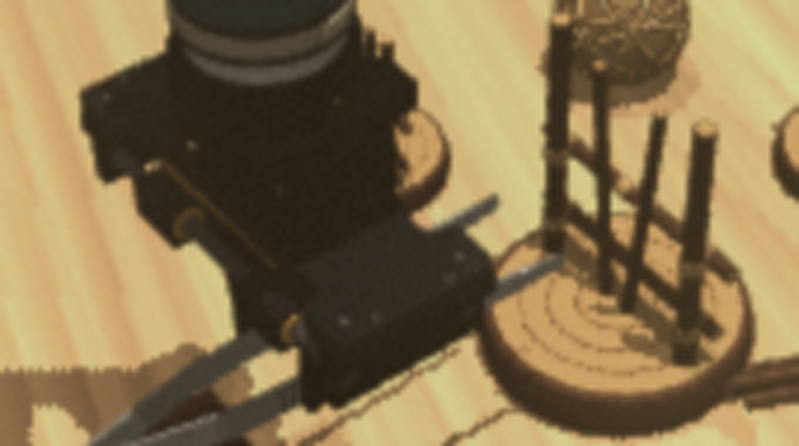

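View pics/t6c.png

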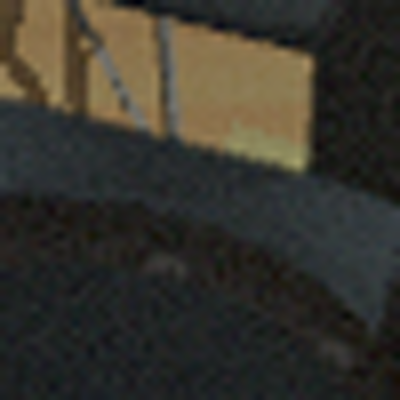

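```bash
python3 - <<'E'
from rig import robot
from h import *
np.set_printoptions(precision=4,suppress=True)
t=load('top6');s=load('side6')
T=lambda x,y:(310+(x-2.5)/6,190+(y-2.5)/6); S=lambda x,y:(220+(x-1.85)/4.7,195+(y-1.85)/4.7)
P={}
for n,a,b in [('L',T(186,292),S(496,198)),('R',T(320,253),S(560,258))]:
    P[n],e=tri(t,a,s,b); print(n,P[n],e)
m=(P['L']+P['R'])/2
p=robot.get_obs()['position']; a=np.radians(16.2); X=np.array([np.cos(a),np.sin(a),0]);Y=np.array([-X[1],X[0],0])
o=np.array([.6427,.0479,0])
for n in P: print(n,'trellis',(P[n]-o)@X,(P[n]-o)@Y,P[n][2])
# axis dir of blades top view z~.115
print('mid trellis',(m-o)@X,(m-o)@Y,m[2], 'gap',np.linalg.norm(P['L']-P['R']))
where(robot)
# posts/twig vs same-frame check in the new pic: same px
E
```

```text
L [0.5791 0.0537 0.1114] 1.8144345585525367e-05
R [0.592  0.0066 0.1102] 0.0008134963115996385
L trellis -0.059420194250841205 0.023274634847283694 0.11141232675922258
R trellis -0.06023181084043379 -0.025496276154061966 0.11015556231140428
mid trellis -0.05982600254563755 -0.0011108206533891223 0.11078394453531343 gap 0.048793851439161685
t 8.73 pos [ 0.4608 -0.0058  0.1208] yaw 197.17 zax [ 0.0014 -0.0004 -1.    ] F [-0.21 -0.94  0.11] w 38.7
```

{"op": "step_arm", "data": {
  "slide": [
    [-3, 0, 0],
    [-6, 0, 0],
    [-8, 0, 0],
    [-8, 0, 0],
    [-8, 0, 0],
    [-6, 0, 0],
    [-5, 0, 0],
    [-3, 0, 0],
    [0, 0, 0],
    [0, 0, 0],
    [0, 0, 0]
  ],
  "twist": [0, 0, 0, 0, 0, 0, 0, 0, 0, 0, 0]
}}

```text
time: 9.65
position: [0.5047, 0.0082, 0.1201]
tool_rot: [-0.149, 0.989, 0.0, -0.0]
ft_force: [0.8, -0.2, -1.1]
grip_width: 0.0394
```

```bash
python3 - <<'E'
from rig import robot
from h import *
where(robot)
t=snap(robot,'top','top7');s=snap(robot,'side','side7')
cv2.imwrite('pics/t7b.png',cv2.resize(t['color'][180:260,300:390],None,fx=8,fy=7,interpolation=cv2.INTER_CUBIC)) if 0 else cv2.imwrite('pics/t7b.png',cv2.resize(t['color'][185:255,305:385],None,fx=8,fy=8,interpolation=cv2.INTER_CUBIC))
cv2.imwrite('pics/s7b.png',cv2.resize(s['color'][190:280,280:390],None,fx=6.5,fy=6.5,interpolation=cv2.INTER_CUBIC))
E
```

```text
t 9.65 pos [0.5047 0.0082 0.1201] yaw 197.17 zax [-1.e-03  1.e-04 -1.e+00] F [ 0.81 -0.21 -1.12] w 39.38
```

View pics/t7b.png

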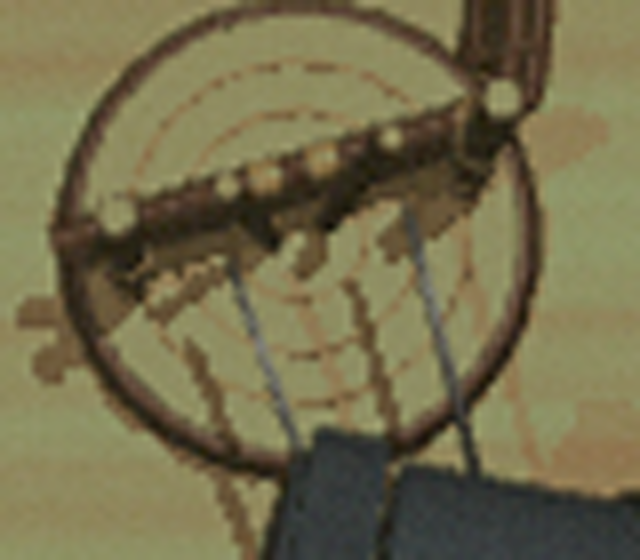

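View pics/s7b.png

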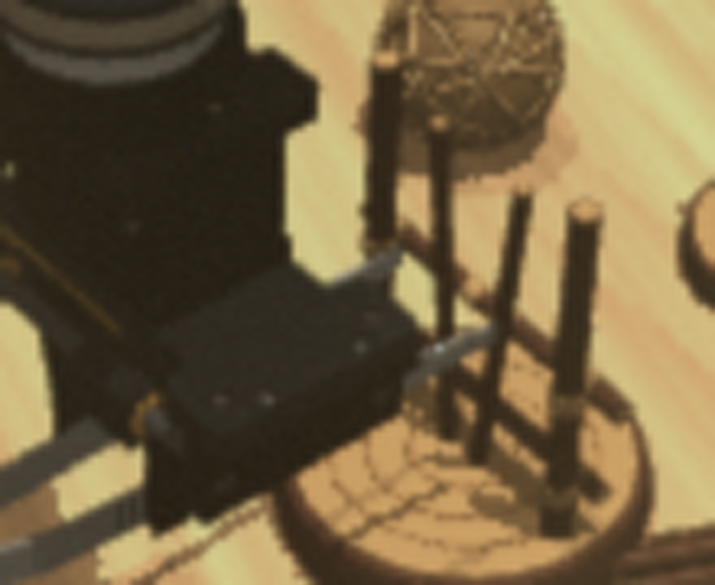

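```bash
python3 - <<'E'
from rig import robot
from h import *
np.set_printoptions(precision=4,suppress=True)
t=load('top7');s=load('side7')
T=lambda x,y:(305+(x-3.5)/8,185+(y-3.5)/8); S=lambda x,y:(280+(x-2.75)/6.5,190+(y-2.75)/6.5)
a=np.radians(16.2); X=np.array([np.cos(a),np.sin(a),0]);Y=np.array([-X[1],X[0],0]); o=np.array([.6427,.0479,0])
def pr(n,p,e=''): print(n,((p-o)@X*1e3).round(1),((p-o)@Y*1e3).round(1),(p[2]*1e3).round(1),e)
for n,a,b in [('tipL',T(233,262),S(400,252)),('tipR',T(409,210),S(492,327)),('postL',T(118,215),S(385,60)),('postR',T(503,98),S(585,212)),('twL',T(229,187),S(438,123)),('twR',T(392,139),S(521,190))]:
    p,e=tri(t,a,s,b); pr(n,p,e)
for n,a,z in [('tipL',T(233,262),.1105),('tipR',T(409,210),.1105),('postL',T(118,215),.172),('postR',T(503,98),.172),('twL',T(229,187),.163),('twR',T(392,139),.163),('sL',T(265,178),.094),('sR',T(322,158),.094)]: pr(n+' plane',plane(t,*a,z))
where(robot)
E
```

```text
tipL -12.8 24.3 110.2 0.00040719889382857355
tipR -13.1 -24.2 110.4 9.6732752651661e-05
postL -0.2 50.5 171.6 3.747852481736205e-05
postR -0.2 -49.8 171.5 3.5318607367311206e-05
twL -0.5 21.7 162.7 0.00026182068804958796
twR -0.8 -21.0 162.0 0.0005271942473670299
tipL plane -12.7 24.2 110.5 
tipR plane -13.1 -24.2 110.5 
postL plane -0.2 50.5 172.0 
postR plane -0.2 -49.7 172.0 
twL plane -0.4 21.6 163.0 
twR plane -0.8 -21.1 163.0 
sL plane 8.4 8.7 94.0 
sR plane 9.1 -7.5 94.0 
t 9.75 pos [0.5047 0.0081 0.1202] yaw 197.15 zax [-0.0006  0.0001 -1.    ] F [ 0.8  -0.81 -0.91] w 39.09
```

Tips are centred on the trellis to within 0.4 mm, with about 5 mm of clearance outside each twig. Moving in the last 21 mm.

{"op": "step_arm", "data": {
  "slide": [
    [-2, 0, 0],
    [-4, 0, 0],
    [-5, 0, 0],
    [-5, 0, 0],
    [-3, 0, 0],
    [-2, 0, 0],
    [0, 0, 0],
    [0, 0, 0],
    [0, 0, 0]
  ],
  "twist": [0, 0, 0, 0, 0, 0, 0, 0, 0]
}}

```text
time: 10.5
position: [0.525, 0.0144, 0.1201]
tool_rot: [-0.149, 0.989, 0.0, -0.0]
ft_force: [0.1, 0.9, -0.3]
grip_width: 0.0393
```

```bash
python3 - <<'E'
from rig import robot
from h import *
where(robot)
t=snap(robot,'top','top8');s=snap(robot,'side','side8')
cv2.imwrite('pics/t8b.png',cv2.resize(t['color'][185:255,305:385],None,fx=8,fy=8,interpolation=cv2.INTER_CUBIC))
cv2.imwrite('pics/s8b.png',cv2.resize(s['color'][190:280,280:390],None,fx=6.5,fy=6.5,interpolation=cv2.INTER_CUBIC))
E
```

```text
t 10.5 pos [0.525  0.0144 0.1201] yaw 197.17 zax [-6.e-04  1.e-04 -1.e+00] F [ 0.05  0.85 -0.33] w 39.28
```

View pics/t8b.png

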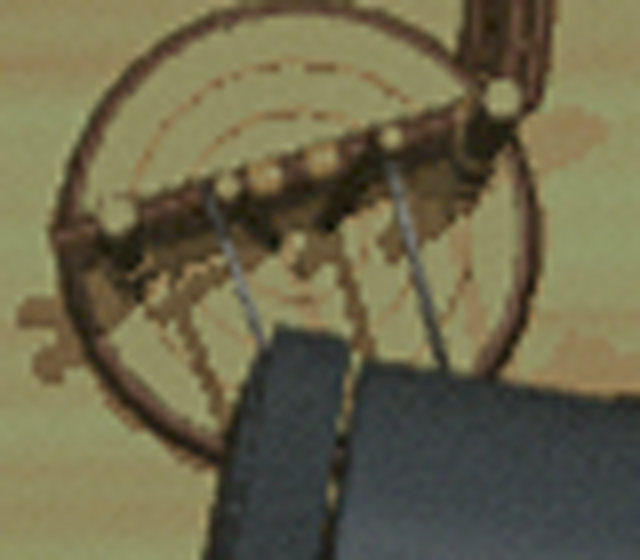

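View pics/s8b.png

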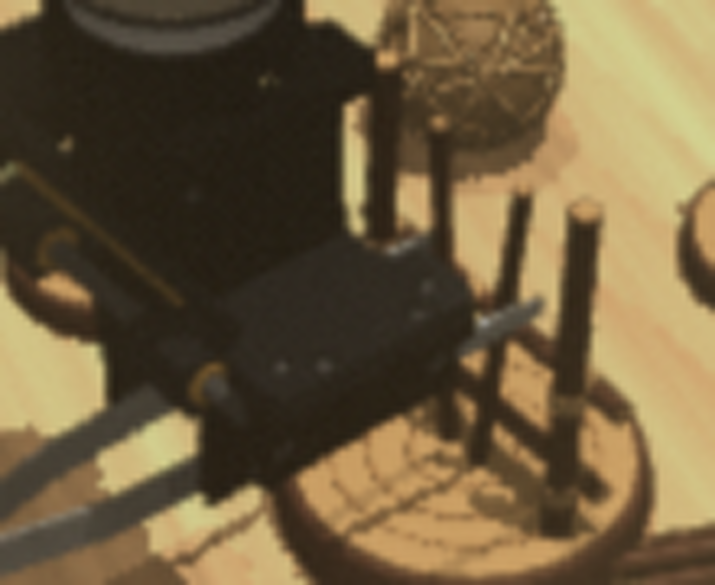

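```bash
python3 - <<'E'
from rig import robot
from h import *
t=load('top8');s=load('side8')
a=np.radians(16.2); X=np.array([np.cos(a),np.sin(a),0]);Y=np.array([-X[1],X[0],0]); o=np.array([.6427,.0479,0])
for y in(24.6,-23.8):
  for x in (0,7,9):
    p=o+X*x*1e-3+Y*y*1e-3+[0,0,.1105]
    print(x,y,((proj(t,p)-[305,185])*8+3.5).round(),((proj(s,p)-[280,190])*6.5+2.75).round())
p=robot.get_obs()['position'];print((p-o)@X,(p-o)@Y)
E
```

```text
0 24.6 [217. 217.] [429. 236.]
7 24.6 [210. 192.] [444. 228.]
9 24.6 [208. 184.] [448. 226.]
0 -23.8 [393. 163.] [521. 310.]
7 -23.8 [385. 138.] [536. 302.]
9 -23.8 [383. 131.] [541. 299.]
-0.12238644466830348 0.0006544150033439414
```

{"op": "step_arm", "data": {
  "slide": [
    [0, 0, 0],
    [0, 0, 0],
    [0, 0, 0],
    [0, 0, 0],
    [0, 0, 0]
  ],
  "twist": [0, 0, 0, 0, 0],
  "jaw": 35
}}

```text
time: 11.02
position: [0.5252, 0.0144, 0.1203]
tool_rot: [-0.149, 0.989, 0.0, -0.0]
ft_force: [-0.9, -0.0, -0.4]
grip_width: 0.035
```

{"op": "step_arm", "data": {
  "slide": [
    [0, 0, 0],
    [0, 0, 0],
    [0, 0, 0],
    [0, 0, 0],
    [0, 0, 0]
  ],
  "twist": [0, 0, 0, 0, 0],
  "jaw": 32.5
}}

```text
time: 11.43
position: [0.5252, 0.0144, 0.1202]
tool_rot: [-0.149, 0.989, -0.0, -0.0]
ft_force: [-0.5, -0.0, -1.2]
grip_width: 0.0327
```

{"op": "step_arm", "data": {
  "slide": [
    [0, 0, 0],
    [0, 0, 0],
    [0, 0, 0],
    [0, 0, 0],
    [0, 0, 0]
  ],
  "twist": [0, 0, 0, 0, 0],
  "jaw": 30.5
}}

```text
time: 11.85
position: [0.5253, 0.0144, 0.1203]
tool_rot: [-0.149, 0.989, 0.0, -0.0]
ft_force: [-0.9, -0.3, -0.3]
grip_width: 0.031
```

```bash
python3 - <<'E'
from rig import robot
from h import *
where(robot)
t=snap(robot,'top','top9');s=snap(robot,'side','side9')
cv2.imwrite('pics/t9b.png',cv2.resize(t['color'][185:255,305:385],None,fx=8,fy=8,interpolation=cv2.INTER_CUBIC))
cv2.imwrite('pics/s9b.png',cv2.resize(s['color'][190:280,280:390],None,fx=6.5,fy=6.5,interpolation=cv2.INTER_CUBIC))
for i in range(5): where(robot)
E
```

```text
t 11.85 pos [0.5253 0.0144 0.1203] yaw 197.17 zax [-0. -0. -1.] F [-0.94 -0.28 -0.33] w 30.95
t 11.95 pos [0.5253 0.0144 0.1203] yaw 197.17 zax [ 0. -0. -1.] F [-0.32  0.48  0.09] w 30.78
t 11.95 pos [0.5253 0.0144 0.1203] yaw 197.17 zax [ 0. -0. -1.] F [-0.32  0.48  0.09] w 30.78
t 11.95 pos [0.5253 0.0144 0.1203] yaw 197.17 zax [ 0. -0. -1.] F [-0.32  0.48  0.09] w 30.78
t 11.95 pos [0.5253 0.0144 0.1203] yaw 197.17 zax [ 0. -0. -1.] F [-0.32  0.48  0.09] w 30.78
t 11.95 pos [0.5253 0.0144 0.1203] yaw 197.17 zax [ 0. -0. -1.] F [-0.32  0.48  0.09] w 30.78
```

View pics/t9b.png

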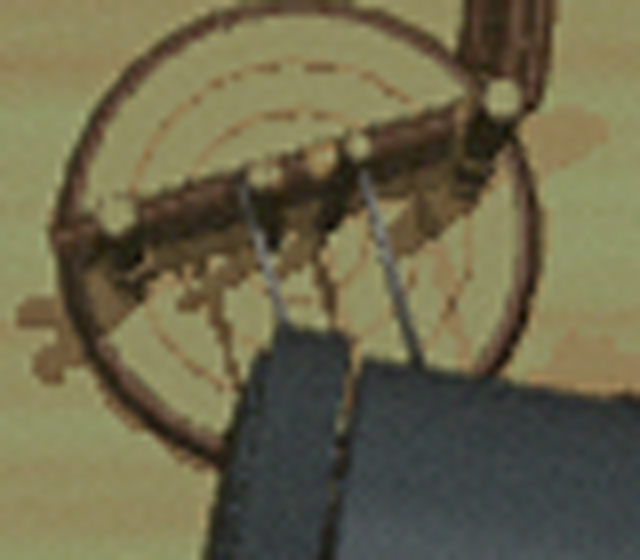

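View pics/s9b.png

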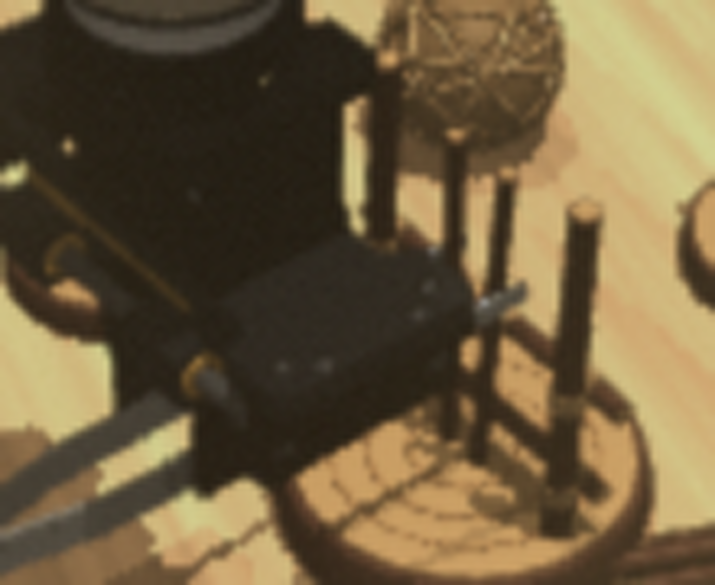

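```bash
cat > tw.py <<'E'
from h import *
X=np.array([np.cos(np.radians(16.2)),np.sin(np.radians(16.2)),0]);Y=np.array([-X[1],X[0],0]); o=np.array([.6427,.0479,0])
def pt(t,a,z):
    p=plane(t,305+(a[0]-3.5)/8,185+(a[1]-3.5)/8,z); return ((p-o)@X*1e3).round(1),((p-o)@Y*1e3).round(1)
def ps(s,a,z):
    p=plane(s,280+(a[0]-2.75)/6.5,190+(a[1]-2.75)/6.5,z); return ((p-o)@X*1e3).round(1),((p-o)@Y*1e3).round(1)
E
python3 - <<'E'
from tw import *
t=load('top9');s=load('side9')
for a in [(265,175),(358,146)]: print('top twig',pt(t,a,.163))
for a in [(457,134),(508,173)]: print('side twig',ps(s,a,.163))
for a in [(246,190),(364,172)]: print('tips',pt(t,a,.1105))
for n,a in (('a',(505,330)),):pass
def px(c,x,y,z,off,f): 
    return ((proj(c,o+X*x/1e3+Y*y/1e3+[0,0,z/1e3])-off)*f+f/2-.5).round()
for y in(8.4,13.3,-7.6,-12.5): print(y,px(t,0,y,163,[305,185],8),px(s,0,y,163,[280,190],6.5))
cv2.imwrite('pics/z.png',cv2.resize(t['color'][195:220,325:360],None,fx=20,fy=20,interpolation=cv2.INTER_CUBIC))
E
```

```text
top twig (np.float64(-0.1), np.float64(12.1))
top twig (np.float64(0.0), np.float64(-12.4))
side twig (np.float64(0.4), np.float64(13.2))
side twig (np.float64(0.4), np.float64(-12.6))
tips (np.float64(4.6), np.float64(15.3))
tips (np.float64(0.0), np.float64(-15.9))
8.4 [279. 170.] [465. 142.]
13.3 [260. 176.] [456. 134.]
-7.6 [340. 152.] [497. 166.]
-12.5 [359. 146.] [507. 173.]
```

View pics/z.png

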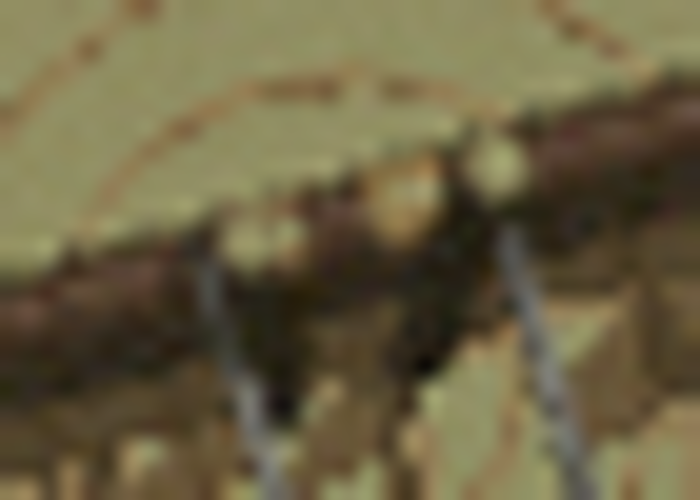

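Both twigs are coming in evenly: tops at y = +12.7 and -12.5 mm, as expected at this squeeze. Finishing the squeeze.

{"op": "step_arm", "data": {
  "slide": [
    [0, 0, 0],
    [0, 0, 0],
    [0, 0, 0],
    [0, 0, 0],
    [0, 0, 0]
  ],
  "twist": [0, 0, 0, 0, 0],
  "jaw": 29
}}

```text
time: 12.37
position: [0.5253, 0.0144, 0.1202]
tool_rot: [-0.149, 0.989, 0.0, -0.0]
ft_force: [0.4, -0.5, -0.3]
grip_width: 0.0292
```

{"op": "step_arm", "data": {
  "slide": [
    [0, 0, 0],
    [0, 0, 0],
    [0, 0, 0],
    [0, 0, 0],
    [0, 0, 0],
    [0, 0, 0],
    [0, 0, 0],
    [0, 0, 0]
  ],
  "twist": [0, 0, 0, 0, 0, 0, 0, 0],
  "jaw": 28.2
}}

```text
time: 13.03
position: [0.5253, 0.0144, 0.1203]
tool_rot: [-0.149, 0.989, -0.0, -0.0]
ft_force: [-0.4, -1.0, -1.0]
grip_width: 0.0284
```

```bash
python3 - <<'E'
from rig import robot
from tw import *
where(robot)
t=snap(robot,'top','top10');w=[robot.get_obs()['grip_width']];s=snap(robot,'side','side10');where(robot)
for i in range(8): robot.camera('top'); w.append(robot.get_obs()['grip_width'])
print(np.mean(w),np.std(w))
cv2.imwrite('pics/t10.png',cv2.resize(t['color'][195:220,325:360],None,fx=20,fy=20,interpolation=cv2.INTER_CUBIC))
cv2.imwrite('pics/s10.png',cv2.resize(s['color'][190:280,280:390],None,fx=6.5,fy=6.5,interpolation=cv2.INTER_CUBIC))
E
```

```text
t 13.03 pos [0.5253 0.0144 0.1203] yaw 197.16 zax [-0. -0. -1.] F [-0.36 -1.02 -0.99] w 28.38
t 13.13 pos [0.5253 0.0143 0.1203] yaw 197.16 zax [-0. -0. -1.] F [-0.11 -0.14 -0.59] w 28.33
0.028439263700754162 0.0002093292278883095
```

View pics/t10.png

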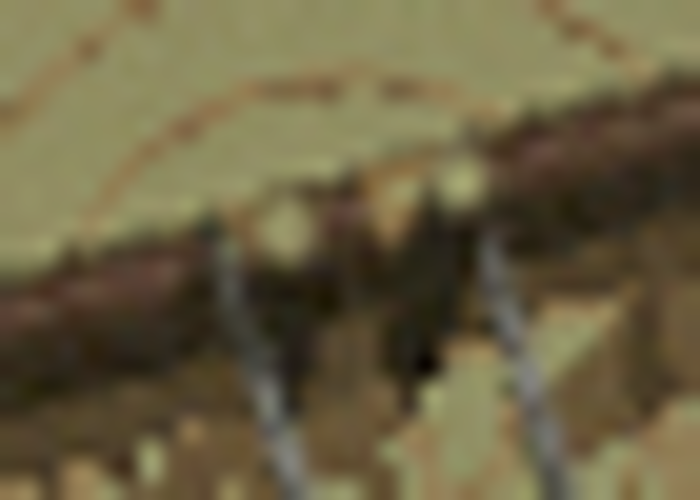

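View pics/s10.png

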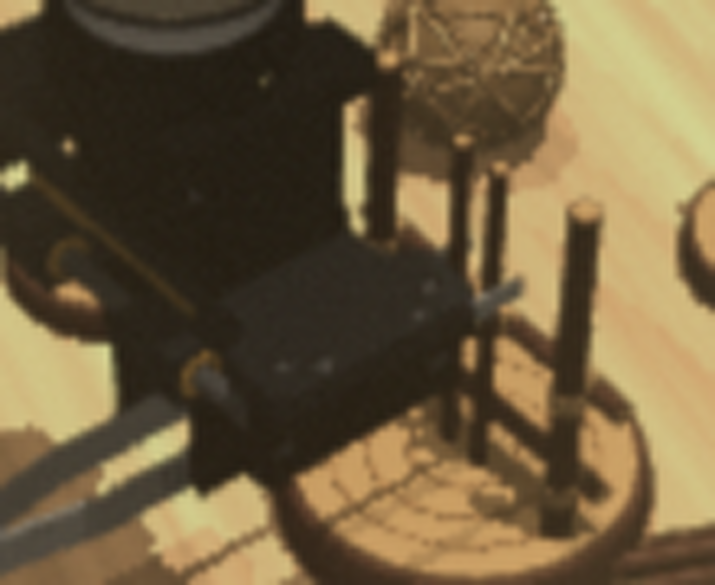

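```bash
cat > m.py <<'E'
from tw import *
def go(t,s,L,Rr,Ls,Rs):
    for a in (L,Rr):
        p=plane(t,325+(a[0]-9.5)/20,195+(a[1]-9.5)/20,.163); print('top',((p-o)@X*1e3).round(1),((p-o)@Y*1e3).round(1))
    for a in (Ls,Rs): print('side',*ps(s,a,.163))
E
python3 - <<'E'
from m import *
go(load('top10'),load('side10'),(287,232),(463,182),(463,141),(499,169))
E
```

```text
top -0.2 9.6
top -0.6 -8.7
side -0.4 9.1
side -0.6 -9.2
```

{"op": "step_arm", "data": {
  "slide": [
    [0, 0, 0],
    [0, 0, 0],
    [0, 0, 0],
    [0, 0, 0],
    [0, 0, 0],
    [0, 0, 0],
    [0, 0, 0],
    [0, 0, 0]
  ],
  "twist": [0, 0, 0, 0, 0, 0, 0, 0],
  "jaw": 27.7
}}

```text
time: 14.2
position: [0.5253, 0.0144, 0.1203]
tool_rot: [-0.149, 0.989, 0.0, -0.0]
ft_force: [0.8, -0.1, 0.1]
grip_width: 0.0279
```

```bash
python3 - <<'E'
from rig import robot
from tw import *
where(robot)
t=snap(robot,'top','top11');w=[robot.get_obs()['grip_width']];s=snap(robot,'side','side11');where(robot)
for i in range(12): robot.camera('top'); w.append(robot.get_obs()['grip_width'])
print(np.mean(w),np.std(w))
cv2.imwrite('pics/t11.png',cv2.resize(t['color'][195:220,325:360],None,fx=20,fy=20,interpolation=cv2.INTER_CUBIC))
cv2.imwrite('pics/s11.png',cv2.resize(s['color'][200:250,330:390],None,fx=12,fy=12,interpolation=cv2.INTER_CUBIC))
E
```

```text
t 14.2 pos [0.5253 0.0144 0.1203] yaw 197.16 zax [-0.  0. -1.] F [ 0.76 -0.06  0.09] w 27.9
t 14.3 pos [0.5253 0.0144 0.1202] yaw 197.16 zax [-1.e-04 -0.e+00 -1.e+00] F [-0.69 -0.4  -0.1 ] w 28.16
0.027955330790015467 0.00014023604695085956
```

View pics/t11.png

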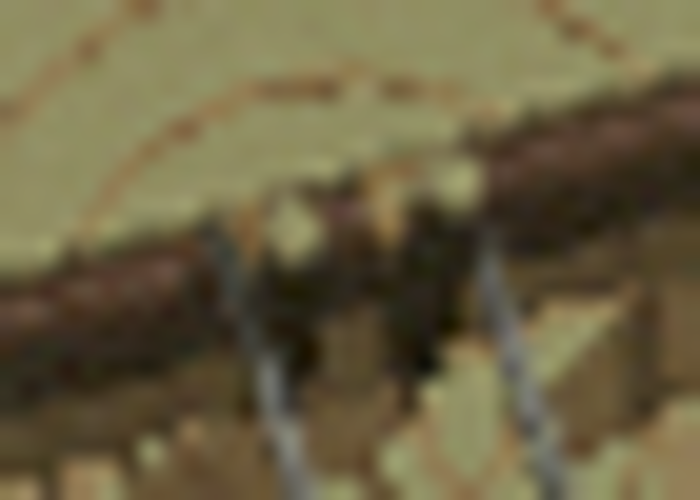

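View pics/s11.png

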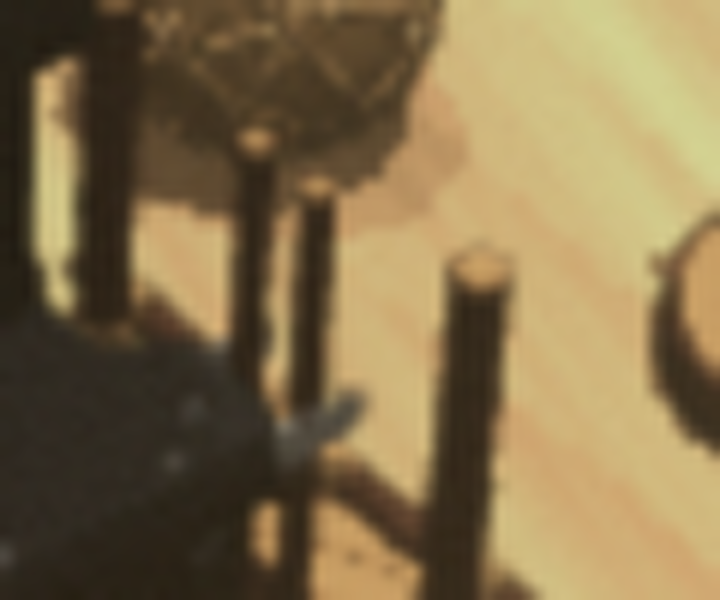

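```bash
python3 - <<'E'
from m import *
t=load('top11');s=load('side11')
f=lambda x,y:((330+(x-5.5)/12-280)*6.5+2.75,(200+(y-5.5)/12-190)*6.5+2.75)
go(t,s,(297,228),(458,182),f(256,141),f(318,187))
print('post R side',plane(s,330+(481-5.5)/12,200+(270-5.5)/12,.172),(plane(s,330+(481-5.5)/12,200+(270-5.5)/12,.172)-o)@Y)
# anything moved? compare first/last outside arm
for n in('top','side'):
    a=load(n+'0')['color'].astype(int);b=load(n+'11')['color'].astype(int)
    d=(np.abs(a-b).max(2)>60).astype(np.uint8)*255
    cv2.imwrite(f'pics/d_{n}.png',np.hstack([cv2.resize(load(n+'11')['color'],(400,300)),cv2.cvtColor(cv2.resize(d,(400,300)),cv2.COLOR_GRAY2BGR)]))
E
```

```text
top -0.1 8.6
top -0.4 -8.3
side -0.4 9.0
side -0.1 -7.7
post R side [ 6.56496317e-01 -5.06536107e-05  1.72000000e-01] -0.04989575952100607
```

View pics/d_top.png

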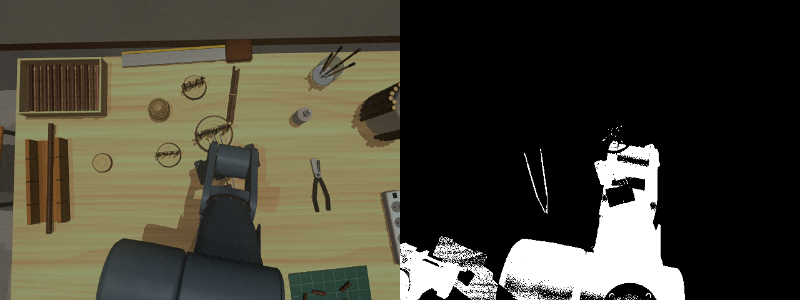

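View pics/d_side.png

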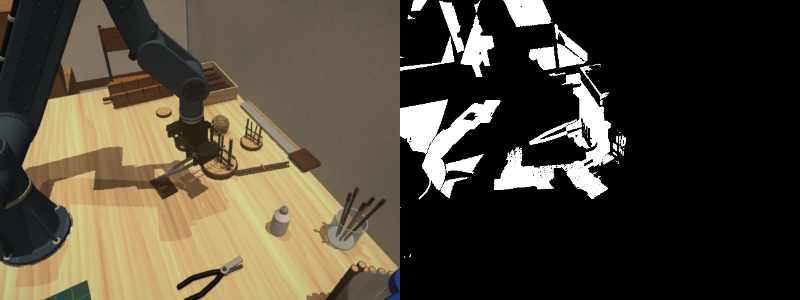

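```bash
python3 - <<'E'
from rig import robot
from h import where
where(robot); print(robot.hand_in())
E
```

```text
t 14.9 pos [0.5253 0.0144 0.1203] yaw 197.17 zax [ 0. -0. -1.] F [-0.76  0.87 -0.34] w 27.97
the job is handed in; nothing more can be done
None
```

The job is handed in at 14.9 s. The arm is still holding the tweezers level at the upper crossbar, with both twigs squeezed in upright onto their seats. I picked the tweezers up at the grip lines, reached them level around the two twigs from the robot's side, and squeezed in steps.

- **Squeeze:** the jaw opening averages 27.96 mm and holds steady, which works out to a tip gap of about 23 mm.
- **Twigs:** at the last check their tops stood at about +8.8 and −8.0 mm in the trellis frame. The trellis centre itself measured about +0.35 mm, so each twig is within roughly 0.5 mm of upright. The two cameras disagreed by up to 0.6 mm, which is about one pixel.
- **Tips:** they sit about 107 mm up and about 8 mm past the twigs. The left tip was hidden behind its twig in the side view, so I inferred its position from the arm pose and the top view.
- **Everything else:** comparing the first and last pictures showed no other object moved, apart from areas hidden by the arm or its shadow. The raft was largely hidden from above, and I checked it only by eye in the side view. The wrist force stayed at noise level, about 1 N.

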